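Function test of the pump's emergency stop

ROBOT

A 6-joint arm with a two-finger parallel gripper is mounted at the origin on the work surface. World frame = base frame: x ahead of the robot, y to its left, z up, the work surface at z = 0. Lengths are in mm, angles in rad, forces in N, time in s.
With the tool pointing down it reaches from about 425 to 950 mm from the base axis. Payload 3.5 kg.
Tool frame: the origin (TCP) lies midway between the tips of the shut fingers; the grasp point (between the pads) lies manip.tcp_to_grasp behind it (manip.tcp_to_grasp is the distance from the TCP to the grasp point, in mm); z points along the fingers, y is the line along which they close (so a half turn about z gives the same grasp; the last joint's range is limited). The gripper opens to 85 mm and grips with 20 to 120 N. Pads are 22 mm wide; open, the fingers measure 114 mm over their backs; the gripper's body (76 mm by 85 mm) begins 54 mm behind the grasp point. The pads swing forward as they close: fully open they stand 13 mm farther back than shut.
Start: joints at [-1.297, 0.286, 1.577, -0, 1.279, -0.15], TCP at [277.599, -615.26, 231.325] pointing down, gripper open.
Joint ranges: [-2.77, 2.77], [-0.9, 2.22], [0.21, 2.48], [-1.53, 4.67], [0.24, 2.81], [-2.84, 2.84]. Speed limits (rad/s): [2.79, 2.79, 3.14, 3.14, 3.14, 3.14].

INTERFACE

Orientations are given as a unit quaternion [x, y, z, w].
In Python, from bench import manip gives the robot as it stands.
- The arm moves only by the shell command python3 -m crank 'ROWS'. ROWS is text: rows parted by semicolons, each of 7 numbers parted by spaces: the shift along the tool's x, y, z in m, then the turn, a rotation vector about the tool's x, y, z in rad, then the finger opening in m, from 0 to 0.0854. In form: dx dy dz ax ay az grip; .... A call has exactly 10 rows; each row shifts and turns the commanded pose from where the row before left it, along the tool's axes as they then stand; what a row does not reach is not made up. A row lasts 1/8 s, in which the tool goes at most 62.5 mm and 10.7 degrees, less where a joint would pass 70% of its speed; a pose out of reach is approached as far as the arm can. A call is refused whole if a number of a shift passes 0.0625 or a number of a turn 0.188, either way. A call with a gripper value outside its range is refused whole. The fingers move at their own pace and stop on an object; the grip force is fixed at half the most. Time passes only in rows, so rows that do not move let the fingers close, or fill a call up. It gives the time, the measured TCP pose, the force, the opening and the grip force at its end, in the units of the state.
- manip.sense(): the state, without advancing time (a new reading comes with each control period).
- manip.camera(name): name is "side" or "top"; returns (picture, depth): 400x640x3 uint8, red, green, blue; 400x640 float32, mm along the optical axis (not along the pixel's ray), 0 where there is no reading.
- manip.calibration(name): a dict with "camera_matrix" (3x3 intrinsics, pixels), "world_from_camera" (4x4, takes a point from camera to world coordinates). Camera axes: x right, y down, z forward; pixel columns grow to the right and rows downward; lengths in mm; the calibration is good to about 2 mm. A picture is of the moment at which its call begins. calibration takes no time and is no camera call.
- manip.close_job(): hands the job in; it is judged then, once.
The state is a dict: "t": time; "joint_positions": joint angles; "joint_velocities": joint speeds; "effort": joint torques, N m; "position": TCP position; "orientation": TCP orientation; "contact_force": force on the tool from outside, world axes, zero at the start; "wrist_torque": the same for the moment, N m; "opening": opening from 0.0 (shut) to 1.0 (fully open); "finger_force": force on a finger pad.
Only numpy, scipy, OpenCV 4.12 (cv2) and the standard library are available. Lean on these libraries where they do the work, as an engineer would, in place of code of your own. Each camera call takes 0.05 s, during which the arm holds its last target. There are 200 camera calls.

TASK

Test the emergency stop of the column pump: with the fingertips press the red mushroom button fully in and take the hand off it, so that it stays latched down by itself; then push one of its ears round clockwise (seen from above) with the outside of a finger until the button unlatches and springs back up. Then press the blue reset button on the grey controller fully down and let it come back. Work gently and grip nothing, do not press the green start button, and leave the glassware, tray and screwdriver where they are.

Things in the scene. Friction and masses are not known exactly. Their poses are not given: they have to be found in the camera images.
- stop_station: yellow enclosure fixed to the bench, 110 x 110 mm and 60 mm tall, origin at the centre of its underside, z up; a black collar (52 mm across, 8 mm high) on its top carries the red mushroom button on a 22 mm stem, on the vertical axis through the origin. It carries the button and its ears
- stop_top (a point): centre of the flat top (44 mm across) of the red mushroom head, which is 52 mm in diameter and 20 mm thick; the point lies on the turning axis, 108 mm above the bench while the button is out, 100 mm while latched, 98 mm at the end of its travel
- ear_a (a point): one of the two red ears that stick out radially from opposite sides of the mushroom head; this point lies at the middle of the ear's height, 38 mm from the turning axis. Each ear is 12 mm wide, 18 mm tall (9 mm above and below this point) and reaches from the head out to 48 mm from the axis; its underside is 28 mm above the enclosure's top while the button is out, 20 mm while latched. It moves and turns with the button
- ear_b (a point): the same point on the opposite ear
- stop_press (a joint): how far the mushroom button is pushed in, m: 0 out, 0.010 at the end of travel (a hard stop). A spring pushes it out (about 2 N when out, 5 N when in; up to about 6 N are needed to press it through the catch); pressed past about 0.0085 it latches and then stays at about 0.008 by itself
- stop_twist (a joint): how far the mushroom head is turned clockwise seen from above, rad: 0 at rest, at most 1.2. A light spring (about 0.02 to 0.06 N m) turns it back to 0. Turned past about 0.4 to 0.55 while latched the button is released and springs up to stop_press 0; then the head may be let go
- controller: grey pump controller box fixed to the bench, 130 x 170 mm and 50 mm tall, origin at the centre of its underside, z up; the two push buttons stand on its half nearer the robot and the vial on the other half
- reset_button_top (a point): centre of the top of the BLUE reset button (26 mm across) in a black housing on the controller; which of the two places it has varies
- reset_button (a joint): how far the blue button is down, m: 0 out, 0.006 fully down at about 5 N; it springs back
- start_button_top (a point): centre of the top of the GREEN start button, of the same size, 84 mm from the blue one; not to be pressed
- start_button (a joint): how far the green button is down, m: 0 out, 0.006 fully down
- vial: small amber glass vial with a black cap, 26 mm across, 45 mm tall, standing on the far half of the controller; origin at its underside; to be left alone
- beaker: open clear glass beaker, 64 mm across, 80 mm tall, on the bench between the robot and the work; origin at its underside; to be left alone
- reagent: amber bottle with blue cap, 60 mm across, 120 mm tall, beyond the work; origin at its underside; to be left alone
- wash_bottle: white bottle with red cap, 64 mm across, 120 mm tall, beyond the work; origin at its underside; to be left alone
- screwdriver: screwdriver lying on the bench to the robot's left, 170 mm long; origin at its underside; to be left alone
- tray: blue open tray, 140 x 90 x 30 mm, to the robot's right; origin at its underside; to be left alone
- jar: clear glass jar with white lid, 56 mm across, 60 mm tall, on the bench between the robot and the work; origin at its underside; to be left alone
Not all that is in view belongs to the job. Of the things that look like the stop_station, take the one that is farthest from the robot's base at the start.

How it is judged (in metres and radians):
On the way, in this order (a step that is already met when the one before it is completed fails the run):
1. the red button is latched in (stop_press over 6 mm) with the hand off it (value of joint stop_press above 0.006 m and contact force between each of the fingers, the arm and stop_station below 0.2 N), for 0.2 s.
2. the red button has been released and is out again (stop_press under 1.5 mm) (value of joint stop_press below 0.0015 m), for 0.1 s.
3. the blue reset button is pressed down (over 4.5 mm) (value of joint reset_button above 0.0045 m), for 0.02 s.
At the end, for the whole second after the job is handed in: the red button is out (within 1.5 mm) and turned back (within 0.15 rad), both push buttons are up (within 1.5 mm), every bystander lies within 25 mm of where it was (value of joint each of stop_press, reset_button, start_button below 0.0015 m and value of joint stop_twist below 0.15 rad and distance of each of vial, beaker, reagent, wash_bottle, screwdriver, tray, jar from where it was at the start of the episode below 0.025 m); the robot touches nothing.
It fails at once if the green start button is pressed (over 3 mm) (value of joint start_button above 0.003 m).
It fails at once if the blue reset button is pressed (over 3 mm) while the red button is in (over 4 mm) (value of joint reset_button above 0.003 m and value of joint stop_press above 0.004 m).
It fails at once if the stop station is gripped or handled roughly (over 35 N from the fingers) (contact force between the fingers and stop_station above 35 N).
It fails at once if the controller is handled roughly (over 35 N from the fingers) (contact force between the fingers and controller above 35 N).
It fails at once if a bystander is lifted, carried or shoved (over 25 mm) (distance of any of vial, beaker, reagent, wash_bottle, screwdriver, tray, jar from where it was at the start of the episode above 0.025 m).
It also fails if it takes over 64 s, if anything falls off the work surface, if the arm or the gripper's body presses on something with over 40 N, if the wrist force passes 120 N, or if a joint passes its speed limit or range.

## Working session

There is one attempt and no reset: what is moved stays moved. The work goes in short steps, Python scripts to look and compute and a shell command to move; the robot and the scene stay as the last step left them, time stands still between calls to the robot, and variables do not carry over. Pictures are saved under pics/ and viewed, at most 10 in all, crops included, and the job is handed in when it is done.

```bash
mkdir -p pics; ls; python3 - <<'E'
from bench import manip
import cv2,numpy as np
for n in("top","side"):
    p,d=manip.camera(n); cv2.imwrite(f"pics/{n}0.png",p[:,:,::-1]); np.savez(f"{n}0.npz",p=p,d=d)
    c=manip.calibration(n); print(n,np.round(c["camera_matrix"],1).tolist(),np.round(c["world_from_camera"],3).tolist())
print(manip.sense(),manip.tcp_to_grasp)
E
```

```text
pics
top [[387.9, 0.0, 317.6], [0.0, 387.9, 199.7], [0.0, 0.0, 1.0]] [[0.008, -0.982, 0.187, 307.688], [-1.0, -0.004, 0.023, -32.321], [-0.022, -0.187, -0.982, 1216.906], [0.0, 0.0, 0.0, 1.0]]
side [[476.6, 0.0, 323.2], [0.0, 476.6, 198.9], [0.0, 0.0, 1.0]] [[0.762, -0.408, 0.502, -238.643], [-0.647, -0.484, 0.589, -934.743], [0.003, -0.774, -0.633, 1058.209], [0.0, 0.0, 0.0, 1.0]]
{'t': 0.1, 'joint_positions': array([-1.29697961e+00,  2.87158543e-01,  1.57804089e+00, -3.16058366e-05,
        1.27858738e+00, -1.49996213e-01]), 'joint_velocities': array([-0.00010517, -0.00316981, -0.00377444,  0.00234068, -0.00015646,
       -0.00039975]), 'effort': array([ 9.31345785e-04, -4.07294726e+01, -2.93697506e+01, -1.53643218e-04,
        3.45520319e-03,  7.48897861e-06]), 'position': array([ 277.44561733, -614.69040506,  230.02560153]), 'orientation': array([ 9.77630166e-01,  2.10328443e-01, -8.29761200e-05, -1.09404147e-03]), 'contact_force': array([-0.2989552 ,  0.81464714,  0.31042305]), 'wrist_torque': array([-0.01737498, -0.02533597,  0.00147949]), 'finger_force': 0.0, 'opening': 1.000213111079553} 18.700000000000003
```

View pics/top0.png

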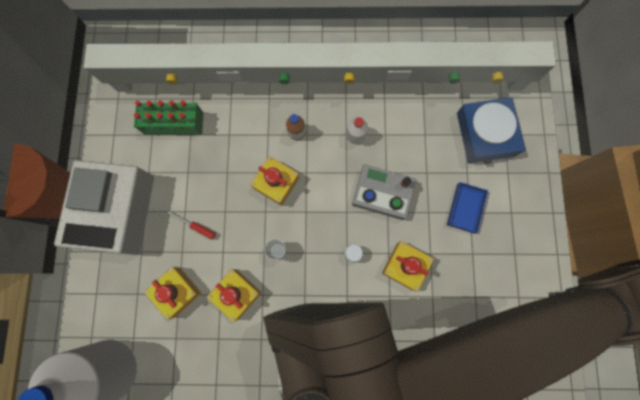

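View pics/side0.png

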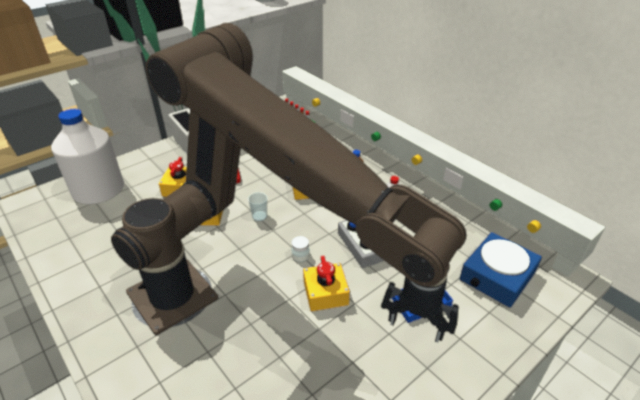

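The top view shows four yellow stations with red buttons at px (272,178), (410,265), (165,293) and (231,296). The controller is at (385,192), with its blue button at (369,196) and green at (396,203). The beaker is at (277,249), the jar at (354,254), the vial at (406,182), the reagent at (295,125) and the wash bottle at (358,128). In the side view the arm hides most of the work area. Next I measure each station's distance from the base.

```bash
cat > h.py <<'E'
import numpy as np,cv2
from bench import manip
def ray(n,uv,z):
    c=manip.calibration(n);K=c["camera_matrix"];T=c["world_from_camera"]
    r=T[:3,:3]@np.linalg.inv(K)@[uv[0],uv[1],1];o=T[:3,3];return o+r*(z-o[2])/r[2]
def pts(n,d,m):
    c=manip.calibration(n);K=c["camera_matrix"];T=c["world_from_camera"]
    v,u=np.nonzero(m&(d>0));q=np.linalg.inv(K)@np.array([u,v,np.ones(len(u))])*d[v,u]
    return (T[:3,:3]@q).T+T[:3,3],np.c_[u,v]
def mask(p,lo,hi,s=100,v=50):
    h=cv2.cvtColor(p,cv2.COLOR_RGB2HSV);H=h[...,0].astype(int)
    m=((H>=lo)&(H<=hi)) if lo<=hi else ((H>=lo)|(H<=hi))
    return m&(h[...,1]>=s)&(h[...,2]>=v)
def blobs(m,a=20):
    n,l,s,c=cv2.connectedComponentsWithStats(m.astype(np.uint8))
    return [(l==i,s[i,4],c[i]) for i in range(1,n) if s[i,4]>=a]
E
python3 - <<'E'
from h import *
f=np.load("top0.npz");p,d=f["p"],f["d"]
for nm,a in(("red",(172,8,140,90)),("yellow",(20,32,150,90)),("blue",(105,125,110,40)),("green",(60,85,100,40))):
    for m,s,c in blobs(mask(p,*a),15):
        P,_=pts("top",d,m)
        if not len(P): continue
        z=np.percentile(P[:,2],80); print(nm,s,np.round(c,1),"z80",round(z),"ctr@z",np.round(ray("top",c,z)),"R",round(np.hypot(*ray("top",c,z)[:2])))
im=p[140:240,230:430];cv2.imwrite("pics/crop.png",cv2.resize(im,None,fx=4,fy=4,interpolation=2)[:,:,::-1])
E
```

```text
red 16 [148.6 103. ] z80 119 ctr@z [816. 513. 119.] R 964
red 17 [160. 103.] z80 117 ctr@z [817. 479. 117.] R 947
red 15 [136.4 115.1] z80 118 ctr@z [777. 548. 118.] R 951
red 15 [147.6 115.1] z80 119 ctr@z [777. 513. 119.] R 931
red 17 [158.9 115.2] z80 119 ctr@z [776. 478. 119.] R 912
red 15 [170.5 115.1] z80 118 ctr@z [777. 443. 118.] R 894
red 17 [181.8 115.1] z80 117 ctr@z [777. 409. 117.] R 878
red 45 [358.6 121.7] z80 121 ctr@z [ 754. -127.  121.] R 765
red 214 [272.9 176. ] z80 108 ctr@z [589. 127. 108.] R 603
red 144 [202.2 230. ] z80 26 ctr@z [437. 353.  26.] R 562
red 235 [411.6 265.8] z80 108 ctr@z [ 331. -271.  108.] R 428
red 232 [163.6 293.5] z80 109 ctr@z [249. 424. 109.] R 492
red 221 [229.  295.3] z80 109 ctr@z [246. 239. 109.] R 343
yellow 70 [348.8  76.9] z80 130 ctr@z [894. -98. 130.] R 899
yellow 38 [497.4  75.4] z80 130 ctr@z [ 897. -544.  130.] R 1048
yellow 62 [170.9  77.5] z80 130 ctr@z [894. 446. 130.] R 999
yellow 800 [275.1 181.3] z80 61 ctr@z [585. 126.  61.] R 598
yellow 948 [406.3 266. ] z80 61 ctr@z [ 332. -266.   61.] R 425
yellow 944 [173.6 292.9] z80 61 ctr@z [249. 414.  61.] R 483
yellow 944 [234.7 294.7] z80 61 ctr@z [245. 234.  61.] R 339
blue 790 [490.7 134.5] z80 71 ctr@z [ 732. -536.   71.] R 907
blue 44 [293.8 118.1] z80 121 ctr@z [765.  67. 121.] R 768
blue 1278 [467.3 207.6] z80 8 ctr@z [ 514. -473.    8.] R 699
blue 57 [369.  194.6] z80 73 ctr@z [ 542. -159.   73.] R 565
blue 351 [ 36.1 394. ] z80 306 ctr@z [ 41. 610. 306.] R 612
green 49 [283.4  76.7] z80 130 ctr@z [895. 101. 130.] R 901
green 28 [454.   75.9] z80 131 ctr@z [ 895. -414.  131.] R 986
green 854 [167.3 118.2] z80 74 ctr@z [785. 471.  74.] R 915
green 52 [396.3 202.3] z80 73 ctr@z [ 518. -240.   73.] R 571
```

View pics/crop.png

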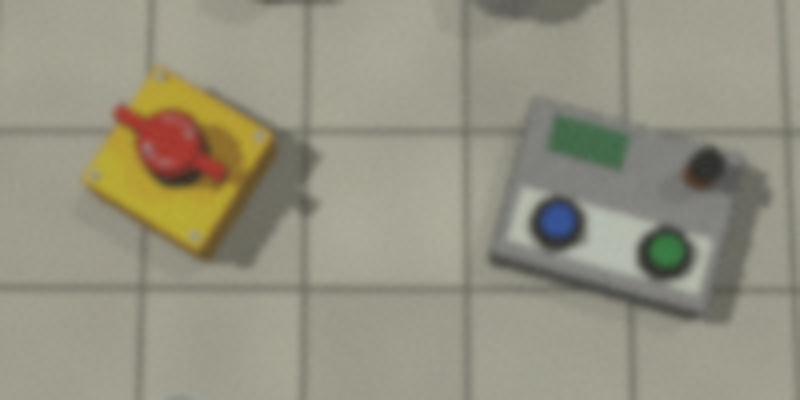

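The crop shows the chosen station, the farthest at R≈603. Its head is at crop (170,143), with ears at about (122,113) and (215,172). The blue button is at (557,222) and green at (667,250), and their 84.5 mm spacing matches the description. Next I refine the head axis and ear directions.

```bash
python3 - <<'E'
from h import *
f=np.load("top0.npz");p,d=f["p"],f["d"]
for nm,a,z0,zr in(("red",(172,8,120,60),(589,127),(100,112)),("blue",(105,125,110,40),(542,-159),(68,78)),("green",(60,85,100,40),(518,-240),(68,78)),("yellow",(20,32,150,90),(585,126),(57,64))):
    P,uv=pts("top",d,mask(p,*a))
    k=(np.hypot(*(P[:,:2]-z0).T)<80)&(P[:,2]>zr[0])&(P[:,2]<zr[1]);P=P[k]
    (c,sz,an)=cv2.minAreaRect(P[:,:2].astype(np.float32))
    print(nm,k.sum(),"mean",P.mean(0).round(1),"rect",np.round(c,1),np.round(sz,1),round(an,1),"circle",cv2.minEnclosingCircle(P[:,:2].astype(np.float32)))
    if nm=="red":
        w,V=np.linalg.eigh(np.cov(P[:,:2].T));print("ear axis deg",np.degrees(np.arctan2(V[1,1],V[0,1])),np.sqrt(w))
        q=P[P[:,2]>106.5];print("top",len(q),q.mean(0),cv2.minEnclosingCircle(q[:,:2].astype(np.float32)))
s=manip.sense();print(s["position"],s["orientation"])
E
```

```text
red 232 mean [590.9 127.8 106.3] rect [592.2 129. ] [84.3 44.3] 34.4 circle ((592.197265625, 130.1531219482422), 45.82231140136719)
ear axis deg 57.108711294201264 [10.34502216 19.55865721]
top 120 [591.16740093 128.31727503 108.20728156] ((591.3009033203125, 129.59759521484375), 44.56462478637695)
blue 48 mean [ 542.9 -159.6   71.6] rect [ 542.3 -159.7] [21.5 23.2] 22.9 circle ((542.3778076171875, -159.49777221679688), 12.375226020812988)
green 45 mean [ 518.1 -240.7   71.2] rect [ 518.3 -241.1] [21.5 21.1] 85.0 circle ((519.2009887695312, -240.90769958496094), 11.883369445800781)
yellow 617 mean [587.  128.4  59.8] rect [591.8 129.5] [106.3 107.5] 58.4 circle ((587.8778076171875, 126.67781066894531), 69.5757064819336)
[ 277.44561733 -614.69040506  230.02560153] [ 9.77630166e-01  2.10328443e-01 -8.29761200e-05 -1.09404147e-03]
```

Stop axis is at (591.5, 129), top z 108, ears at 57.5° and 237.5°. Blue is at (542.5,-159.5) and green at (518.5,-241). Heights and sizes match the description. I'll travel at z≈230 with the fingers shut.

```bash
python3 -m crank '0.037 -0.0343 0 0 0 0 0;0.037 -0.0343 0 0 0 0 0;0.037 -0.0343 0 0 0 0 0;0.037 -0.0343 0 0 0 0 0;0.037 -0.0343 0 0 0 0 0;0.037 -0.0343 0 0 0 0 0;0.037 -0.0343 0 0 0 0 0;0.037 -0.0343 0 0 0 0 0;0.037 -0.0343 0 0 0 0 0;0.037 -0.0343 0 0 0 0 0'
python3 -m crank '0.037 -0.0343 0 0 0 0 0;0.037 -0.0343 0 0 0 0 0;0.037 -0.0343 0 0 0 0 0;0.037 -0.0343 0 0 0 0 0;0.037 -0.0343 0 0 0 0 0;0.037 -0.0343 0 0 0 0 0;0 0 0 0 0 -0.14 0;0 0 0 0 0 -0.134 0;0 0 0 0 0 0 0;0 0 0 0 0 0 0'
```

```text
t: 1.35
position: [474.0, -148.7, 231.0]
orientation: [0.978, 0.21, -0.0, -0.0]
contact_force: [1.2, 0.1, 0.3]
opening: 0.002
finger_force: 0.0
t: 2.6
position: [591.4, 128.3, 231.0]
orientation: [0.94, 0.341, -0.0, -0.0]
contact_force: [-0.5, -0.3, 0.1]
opening: 0.003
finger_force: 0.0
```

```bash
python3 -m crank '0 0 0.03 0 0 0 0;0 0 0.03 0 0 0 0;0 0 0.03 0 0 0 0;0 0 0.01 0 0 0 0;0 0 0 0 0 0 0;0 0 0 0 0 0 0;0 0 0 0 0 0 0;0 0 0 0 0 0 0;0 0 0 0 0 0 0;0 0 0 0 0 0 0'
cat > look.py <<'E'
import sys
from h import *
ims=[]
for n,(u,v) in(("side",(int(sys.argv[2]),int(sys.argv[3]))),("top",(int(sys.argv[4]),int(sys.argv[5])))):
    p,d=manip.camera(n); np.savez(sys.argv[1]+n+".npz",p=p,d=d)
    u=min(max(u,50),590);v=min(max(v,50),350)
    ims.append(cv2.resize(p[v-50:v+50,u-50:u+50],None,fx=4,fy=4,interpolation=2))
cv2.imwrite("pics/"+sys.argv[1]+".png",np.hstack(ims)[:,:,::-1])
E
python3 - <<'E'
from h import *
for n in("side","top"):
    c=manip.calibration(n);q=np.linalg.inv(c["world_from_camera"])@[591.5,129,108,1];q=c["camera_matrix"]@q[:3];print(n,q[:2]/q[2])
E
python3 look.py l1 313 182 272 176
```

```text
t: 3.85
position: [591.5, 128.5, 131.4]
orientation: [0.94, 0.342, 0.0, -0.0]
contact_force: [-0.6, 0.0, 0.7]
opening: 0.004
finger_force: 0.0
side [306.28838444 164.77485439]
top [272.12923476 175.36600012]
```

View pics/l1.png

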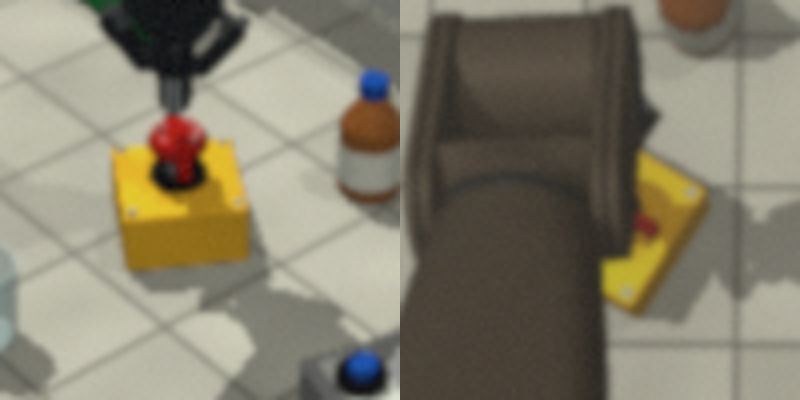

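Side crop: the fingertips at (175,110) sit directly above the mushroom head at (178,140). The gripper knuckles start to spread about 40 mm above the tips. Pressing now.

```bash
python3 -m crank '0 0 0.01 0 0 0 0;0 0 0.009 0 0 0 0;0 0 0.003 0 0 0 0;0 0 0.003 0 0 0 0;0 0 0.002 0 0 0 0;0 0 0.002 0 0 0 0;0 0 0.002 0 0 0 0;0 0 0 0 0 0 0;0 0 0 0 0 0 0;0 0 0 0 0 0 0'
```

```text
t: 5.2
position: [591.6, 128.5, 100.3]
orientation: [0.94, 0.342, 0.0, 0.0]
contact_force: [-1.5, 0.8, 2.1]
opening: -0.002
finger_force: 1.1
```

```bash
python3 -m crank '0 0 0.001 0 0 0 0;0 0 0.001 0 0 0 0;0 0 0 0 0 0 0;0 0 0 0 0 0 0;0 0 0 0 0 0 0;0 0 0 0 0 0 0;0 0 0 0 0 0 0;0 0 0 0 0 0 0;0 0 0 0 0 0 0;0 0 0 0 0 0 0'
```

```text
t: 6.45
position: [591.6, 128.5, 98.4]
orientation: [0.94, 0.342, 0.0, -0.0]
contact_force: [-2.2, 0.1, 4.3]
opening: 0.002
finger_force: 2.3
```

```bash
python3 -m crank '0 0 0.001 0 0 0 0;0 0 0.0005 0 0 0 0;0 0 0 0 0 0 0;0 0 0 0 0 0 0;0 0 0 0 0 0 0;0 0 0 0 0 0 0;0 0 0 0 0 0 0;0 0 0 0 0 0 0;0 0 0 0 0 0 0;0 0 0 0 0 0 0'
```

```text
t: 7.7
position: [591.7, 128.4, 98.0]
orientation: [0.94, 0.342, -0.0, 0.0]
contact_force: [-4.3, 0.3, 9.5]
opening: 0.001
finger_force: 4.6
```

Hard stop reached, with 9.5 N at z 98. Lifting off and moving beside ear A.

```bash
python3 -m crank '0 0 -0.01 0 0 0 0;0 0 -0.02 0 0 0 0;0 0 0 0 0 0 0;0 0 0 0 0 0 0;0.02 -0.023 0 0 0 0 0;0.021 -0.023 0 0 0 0 0;0 0 0.02 0 0 0 0;0 0 0 0 0 0 0;0 0 0 0 0 0 0;0 0 0 0 0 0 0'; python3 look.py l2 310 172 272 176
```

```text
t: 8.95
position: [593.8, 189.3, 107.2]
orientation: [0.94, 0.341, 0.0, 0.0]
contact_force: [0.6, 0.0, -0.5]
opening: -0.001
finger_force: 0.0
```

View pics/l2.png

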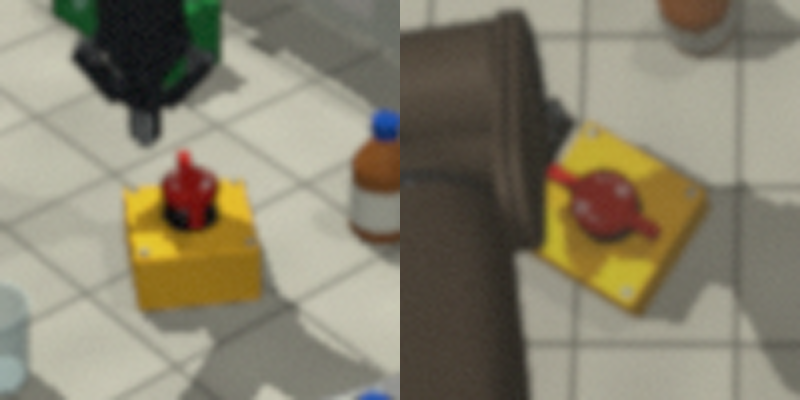

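Side crop: the fingers at (145,130) are left of and behind the head at (190,195), and ear A's tip is at (183,158). Top crop: the head at (605,205) is free, with the ears at their original angle. I'll check from the depth that it latched.

```bash
cat > red.py <<'E'
import sys
from h import *
f=np.load(sys.argv[1]);P,_=pts("top",f["d"],mask(f["p"],172,8,120,40))
P=P[(np.hypot(*(P[:,:2]-[591.5,129]).T)<52)&(P[:,2]>80)]
q=P[np.hypot(*(P[:,:2]-[591.5,129]).T)<18];print("head top z",np.median(q[:,2]),len(q))
w,V=np.linalg.eigh(np.cov(P[:,:2].T));print("ear axis",np.degrees(np.arctan(V[1,1]/V[0,1])))
E
python3 red.py l2top.npz
python3 -m crank '0 0 0.01 0 0 0 0;0 0 0.01 0 0 0 0;0 0 0.005 0 0 0 0;0 0.01 0 0 0 0 0;0 0.005 0 0 0 0 0;0 0 0 0 0 0 0;0 0 0 0 0 0 0;0 0 0 0 0 0 0;0 0 0 0 0 0 0;0 0 0 0 0 0 0'
```

```text
head top z 99.45952539409109 97
ear axis 53.668999741802146
t: 10.3
position: [603.0, 178.6, 81.9]
orientation: [0.94, 0.342, 0.0, 0.0]
contact_force: [-0.6, 0.1, -0.2]
opening: 0.0
finger_force: 0.2
```

Latched, with the head top at 99.5 mm. Pushing the ear clockwise.

```bash
python3 -m crank '0 0.004 0 0 0 0 0;0 0.004 0 0 0 0 0;0 0.004 0 0 0 0 0;0 0.004 0 0 0 0 0;0 0 0 0 0 0 0;0 0 0 0 0 0 0;0 0 0 0 0 0 0;0 0 0 0 0 0 0;0 0 0 0 0 0 0;0 0 0 0 0 0 0'; python3 look.py l3 310 172 272 176; python3 red.py l3top.npz
```

```text
t: 11.55
position: [613.3, 166.3, 81.8]
orientation: [0.94, 0.342, -0.0, -0.0]
contact_force: [-0.4, 0.4, 0.8]
opening: -0.001
finger_force: 0.6
head top z 107.27362228837967 88
ear axis 19.229487558103237
```

View pics/l3.png

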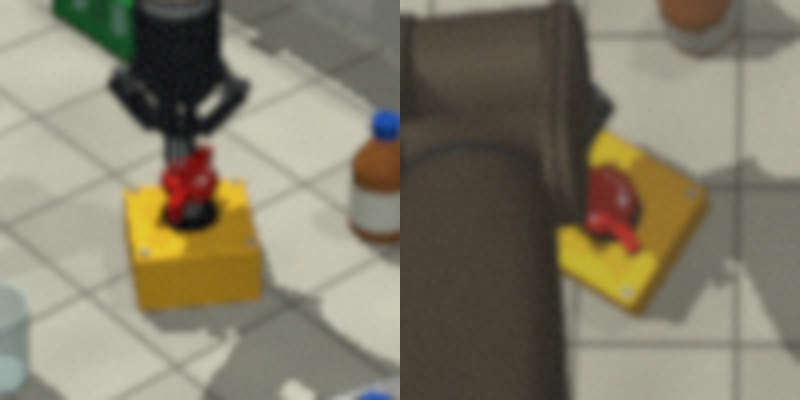

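```bash
python3 -m crank '0 -0.01 0 0 0 0 0;0 -0.01 0 0 0 0 0;0 -0.01 0 0 0 0 0;0 -0.01 0 0 0 0 0;0 0 -0.03 0 0 0 0;0 0 -0.03 0 0 0 0;0 0 -0.03 0 0 0 0;0 0 -0.03 0 0 0 0;0 0 0 0 0 0 0;0 0 0 0 0 0 0'; python3 look.py l4 310 172 272 176; python3 red.py l4top.npz
```

```text
t: 12.9
position: [586.9, 197.0, 200.6]
orientation: [0.94, 0.342, -0.001, -0.0]
contact_force: [0.1, 0.2, -0.2]
opening: -0.004
finger_force: 0.0
head top z 107.15835148739006 105
ear axis 55.69518598957066
```

The third view showed the head raised and turned about 35°, with the finger behind ear A. It is now released: the head top is at 107 mm and the ears are back at 56°. Moving to the blue button.

```bash
python3 -m crank '-0.0329 0.0306 0 0 0 0 0;-0.0329 0.0306 0 0 0 0 0;-0.0329 0.0306 0 0 0 0 0;-0.0329 0.0306 0 0 0 0 0;-0.0329 0.0306 0 0 0 0 0;-0.0329 0.0306 0 0 0 0 0;-0.0329 0.0306 0 0 0 0 0;-0.0329 0.0306 0 0 0 0 0;0 0 0 0 0 0 0;0 0 0 0 0 0 0'
python3 -m crank '0 0 0.03 0 0 0 0;0 0 0.03 0 0 0 0;0 0 0.02 0 0 0 0;0 0 0.015 0 0 0 0;0 0 0.01 0 0 0 0;0 0 0 0 0 0 0;0 0 0 0 0 0 0;0 0 0 0 0 0 0;0 0 0 0 0 0 0;0 0 0 0 0 0 0'; python3 - <<'E'
from h import *
c=manip.calibration("side");q=np.linalg.inv(c["world_from_camera"])@[542.5,-159.5,72,1];q=c["camera_matrix"]@q[:3];u,v=(q[:2]/q[2]).astype(int);print(u,v)
import os;os.system(f"python3 look.py l5 {u} {v} 369 195")
E
```

```text
t: 14.25
position: [542.7, -159.3, 200.6]
orientation: [0.94, 0.342, -0.001, -0.001]
contact_force: [-1.0, 0.3, -0.6]
opening: 0.001
finger_force: 0.0
t: 15.5
position: [543.3, -159.9, 97.1]
orientation: [0.94, 0.342, 0.0, 0.0]
contact_force: [0.2, -0.3, 0.1]
opening: -0.001
finger_force: 0.0
352 221
```

View pics/l5.png

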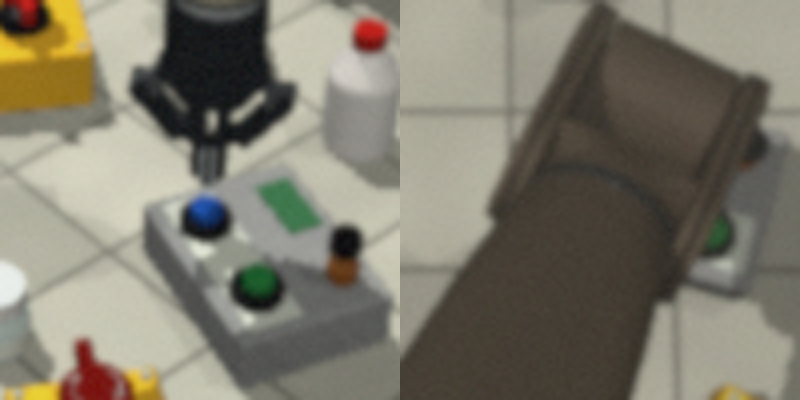

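Side crop: the fingertips at (207,175) are above the blue button at (207,212), with green clear at (258,285). Pressing gently.

```bash
python3 -m crank '0 0 0.01 0 0 0 0;0 0 0.01 0 0 0 0;0 0 0.004 0 0 0 0;0 0 0.002 0 0 0 0;0 0 0.002 0 0 0 0;0 0 0.001 0 0 0 0;0 0 0.001 0 0 0 0;0 0 0 0 0 0 0;0 0 0 0 0 0 0;0 0 0 0 0 0 0'
```

```text
t: 16.85
position: [543.3, -159.8, 67.0]
orientation: [0.94, 0.342, 0.0, 0.0]
contact_force: [-2.5, 2.2, 4.4]
opening: 0.002
finger_force: 2.1
```

```bash
python3 -m crank '0 0 0.001 0 0 0 0;0 0 0.001 0 0 0 0;0 0 0 0 0 0 0;0 0 0 0 0 0 0;0 0 0 0 0 0 0;0 0 0 0 0 0 0;0 0 0 0 0 0 0;0 0 0 0 0 0 0;0 0 0 0 0 0 0;0 0 0 0 0 0 0'
```

```text
t: 18.1
position: [543.3, -159.8, 66.0]
orientation: [0.94, 0.342, -0.0, -0.0]
contact_force: [-4.5, 2.5, 9.6]
opening: -0.002
finger_force: 5.0
```

Hard stop at z 66: 6 mm of travel and 9.6 N, above the 5 N needed. Lifting off and checking.

```bash
python3 -m crank '0 0 -0.01 0 0 0 0;0 0 -0.03 0 0 0 0;0 0 -0.04 0 0 0 0;0 0 -0.05 0 0 0 0;0 0 -0.03 0 0 0 0;-0.04 0 0 0 0 0 0;-0.04 0 0 0 0 0 0;0 0 0 0 0 0 0;0 0 0 0 0 0 0;0 0 0 0 0 0 0'; python3 look.py l6 352 221 272 176; python3 red.py l6top.npz; python3 - <<'E'
from h import *
f=np.load("l6side.npz");g=np.load("l5side.npz")
for nm,a,c in(("blue",(105,125,110,40),(542.5,-159.5)),("green",(60,85,100,40),(518.5,-241))):
    P,_=pts("side",f["d"],mask(f["p"],*a));P=P[(np.hypot(*(P[:,:2]-c).T)<20)&(P[:,2]>60)&(P[:,2]<85)];print(nm,len(P),np.percentile(P[:,2],[50,80]))
    P,_=pts("side",g["d"],mask(g["p"],*a));P=P[(np.hypot(*(P[:,:2]-c).T)<20)&(P[:,2]>60)&(P[:,2]<85)];print(" before",len(P),np.percentile(P[:,2],[50,80]))
E
```

```text
t: 19.35
position: [482.5, -210.8, 224.6]
orientation: [0.94, 0.342, 0.0, 0.0]
contact_force: [0.1, -0.4, -0.1]
opening: 0.002
finger_force: 0.0
head top z 107.58310345398536 109
ear axis 56.79365948932721
blue 58 [69.64426681 73.14263948]
 before 53 [69.67865487 72.3979297 ]
green 51 [69.99182847 72.21712972]
 before 51 [70.78057954 73.68727636]
```

View pics/l6.png

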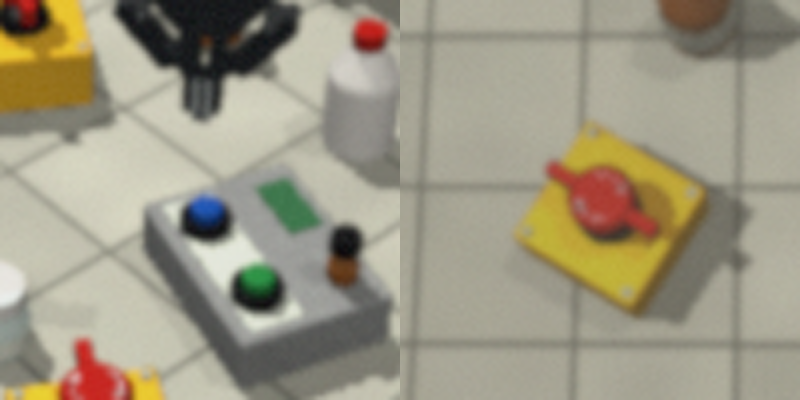

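The blue (207,212) and green (258,282) buttons are both up. The red head (605,200) is out and turned back, and the hand is clear. Handing in.

```bash
python3 -c "from bench import manip;print(manip.close_job())"
```

```text
the job is handed in; nothing more can be done
None
```

Done and handed in at about 19.5 s of the 64 s allowed: the red button was pressed and latched, then released by turning ear A clockwise and sprang back up; the blue reset went fully down and came back; green was never touched. The hand-in gave no verdict.

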